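Hang the rivet bin on the louvred panel and lock it

TASK

Push the yellow handle of the locking rod so that the rod is drawn right back from over the rail of the green louvred panel. Then lift the orange rivet bin, keeping it upright, over the rail and let it down so that its lip catches behind the rail and it hangs fully seated, and let go. Last, push the rod fully home through both ears of the bin, and leave the hammer, the steel block and the jar where they are.

Things in the scene. Friction and masses are not known exactly. Their poses are not given: they have to be found in the camera images.
- panel: Fixed green sheet-steel louvred panel on the bench, 265 mm long, 195 mm high. Origin on the bench under the middle of the top rail. Front faces its -x; y along the rail, z up. Behind the rail a 21 mm slot, then the sheet (front x=+24 mm, top z=195). At y=-58..-50 and +50..+58 mm dark guide plates, x=-14..14, top z=218, carry the rod (axis x=0, z=204).
- rail_top (a point): Middle of the rail's rounded top edge (panel frame 0, 0, 185 mm). The rail is a plate 5 mm thick (x=-2.5..2.5), free between the guides (y=-50..50). A rib below it (front x=-5.5 mm, z=112..136, bevelled above) holds the bin's back off. With the rod drawn back, the space above the rail between the guides is free.
- bin_place (a point): Where the bin's origin lies when hung and seated: panel frame x=-67.5, y=0, z=113 mm (y free within 15 mm). The hung bin's x, y, z axes point along the panel's. The lip enters when the bin's back is 3 to 11 mm in front of the rail's front face.
- rod (a joint): Slide (m) of the steel locking rod, 8 mm diameter, along the panel's y. 0 = drawn right back (end stop; tip at panel y=+52 mm, inside the guide, rail free). Grows as the rod moves to the panel's -y over the rail; 0.110 = fully home (end stop; tip y=-58 mm, in the far guide). Stays where it is left; friction 1.5 N.
- rod_handle (a point): Top of the yellow upright handle at the rod's outer end: a round stem 11 mm in diameter from the rod's axis (z=204 mm) up to here (z=265 mm). In the panel frame x=0, y=176 mm minus the joint value. Push it along the panel's y from either side. The fixed parts near it are no higher than z=218 mm; a seated bin's ears reach z=220.
- bin: Loose orange plastic bin, 120 (x) by 70 (y) by 75 mm high, walls 3 mm, about 0.2 to 0.37 kg; copper rivets fixed in the bottom. Origin: centre of its underside, z up. The lip is on its back, +x (outer face x=60 mm). Two ears above the lip at y=-29 and +29 mm, each with a hole 20 wide, 23 high, centred at x=67.5, z=91 mm; ear tops z=107 mm.
- bin_lip (a point): Underside of the lip's bridge, which comes to sit on the rail's top edge (bin frame 65, 0, 72 mm). The bridge runs from the bin's back at x=60 to x=73 mm; from there the lip hangs down to z=51 mm, 10 mm clear of the back at the top, splaying to 16 mm at its mouth; full width of the bin.
- bin_web (a point): Middle of the top edge of the bin's grip web: upright cross wall 5 mm thick (x), 64 mm long (y), at bin x=0, between two compartments 54 mm long (x), 64 mm wide (y). It stands 25 mm above the rim, top 100 mm above the underside. Grip it from above, fingers closing along the bin's x.
- hammer: Bystander: hammer with a wooden handle lying on the bench; leave alone. Origin on its underside near its middle; x along the handle.
- anvil: Bystander: steel bench block, 90 by 55 by 40 mm; leave alone. Origin: centre of its underside.
- jar: Bystander: amber glass jar with a brass cap, 64 mm diameter, 85 mm high; leave alone. Origin: centre of its underside.

How it is judged:
By the outcome, as a careful person would: the job done as asked, in the order asked, and still so for the second after the job is handed in, with the robot touching nothing.
It also fails if it takes over 58 s, if anything falls off the work surface, if the arm or the gripper's body presses on something with over 40 N, if the wrist force passes 120 N, or if a joint passes its speed limit or range.

ROBOT

A 6-joint arm with a two-finger parallel gripper is mounted at the origin on the work surface. World frame = base frame: x ahead of the robot, y to its left, z up, the work surface at z = 0. Lengths are in mm, angles in rad, forces in N, time in s.
With the tool pointing down it reaches from about 300 to 750 mm from the base axis. Payload 8.5 kg.
Tool frame: the origin (TCP) lies on the centre line of the jaws, within the pads' length; the fingertips stand 25 mm ahead of it and the grasp point (between the pads) lies 6 mm ahead of it; z points along the fingers, y is the line along which they close (so a half turn about z gives the same grasp; the last joint's range is limited). The gripper opens to 85 mm and grips with 20 to 120 N. Pads are 22 mm wide; open, the fingers measure 114 mm over their backs; the gripper's body (76 mm by 85 mm) begins 54 mm behind the grasp point. The pads swing forward as they close: fully open they stand 13 mm farther back than shut.
Start: joints at [-1.551, 0.381, 1.297, -0, 1.464, -0.215], TCP at [127.952, -534.891, 256.322] pointing down, gripper open.
Joint ranges: [-3.11, 3.11], [-0.89, 2.33], [0.22, 2.48], [-1.42, 4.56], [0.17, 2.85], [-2.88, 2.88]. Speed limits (rad/s): [2.39, 2.39, 3.14, 3.14, 3.14, 3.14].

INTERFACE

Orientations are given as a rotation vector (axis times angle).
In Python, from bench import ctrl gives the robot as it stands. The module is installed in compiled form; this text tells all that it offers.
- The arm moves only by the tool apply_moves, never from a script. Its argument "plan" is a list of rows, each an object of numbers: "x", "y", "z": the shift along the tool's x, y, z in mm; "twist": the turn about the tool's z in degrees. A call has 1 to 12 rows; each row shifts and turns the commanded pose from where the row before left it, along the tool's axes as they then stand; what a row does not reach is not made up. A row lasts 1/10 s, in which the tool goes at most 50 mm and 8.59 degrees, less where a joint would pass 70% of its speed; a pose out of reach is approached as far as the arm can. A call is refused whole if a number of a shift passes 50 or a number of a turn 8.59, either way. A call with a gripper value outside its range is refused whole. "hand" is the opening, from 0 (shut) to 1 (fully open), set as the call begins (left out, the last holds). The fingers move at their own pace and stop on an object; "force" is the grip in N (left out, the last holds). Time passes only in rows, so rows that do not move let the fingers close. It gives the time, the measured TCP pose, the force, the opening and the grip force at its end, in the units of the state.
- ctrl.read_state(): the state, without advancing time (a new reading comes with each control period).
- ctrl.snapshot(name): name is "scene" or "top" or "wrist"; returns the picture (400x640x3 uint8, red, green, blue); there is no depth.
- ctrl.camera_info(name): a dict with "fx", "fy", "cx", "cy" (pixels), "view" (4x4, takes a point from world to camera coordinates); the wrist camera has in their place "tool_from_camera" (4x4, takes a point from camera to tool coordinates, whose origin is the TCP and whose axes are the flange's). Camera axes: x right, y up, looking along -z (the intrinsics and any distortion apply to the point x, -y, -z); pixel columns grow to the right and rows downward; lengths in mm; the calibration is good to about 2 mm. A picture is of the moment at which its call begins: read the wrist's pose just before it. camera_info takes no time and is no camera call.
- ctrl.sign_off(): hands the job in; it is judged then, once.
The state is a dict: "t": time; "joint_pos": joint angles; "qvel": joint speeds; "joint_efforts": joint torques, N m; "tcp_pos": TCP position; "tool_rot": TCP orientation; "ft_force": force on the tool from outside, world axes, zero at the start; "torque": the same for the moment, N m; "finger_gap": finger opening in mm; "grip_force": force on a finger pad.
Only numpy, scipy, OpenCV 4.12 (cv2) and the standard library are available. Lean on these libraries where they do the work, as an engineer would, in place of code of your own. Each camera call takes 0.05 s, during which the arm holds its last target. There are 200 camera calls.

## Working session

There is one attempt and no reset: what is moved stays moved. The work goes in short steps, Python scripts to look and compute and a tool call to move; the robot and the scene stay as the last step left them, time stands still between calls to the robot, and variables do not carry over. Pictures are saved under pics/ and viewed, at most 10 in all, crops included, and the job is handed in when it is done.

Besides the shell and the picture viewer there is one more tool, called as a command line: name --argument value ..., lists and objects as JSON in quotes. apply_moves: Moves the arm, as the interface text tells. Its arguments: {"type":"object","properties":{"plan":{"type":"array"},"hand":{"type":"number"},"force":{"type":"number"}},"required":["plan"]}

```bash
mkdir -p pics; python3 - <<'E'
from bench import ctrl
import cv2,numpy as np
np.set_printoptions(precision=4,suppress=True)
s=ctrl.read_state();print(s)
for n in ["scene","top"]:
    im=ctrl.snapshot(n);cv2.imwrite(f"pics/{n}0.png",im[:,:,::-1])
for n in ["scene","top","wrist"]: print(n,ctrl.camera_info(n))
E
```

```text
{'t': 0.0, 'joint_pos': array([-1.5513,  0.3812,  1.2983, -0.    ,  1.4636, -0.2153]), 'qvel': array([-0.0003,  0.0014,  0.0006,  0.0009,  0.0012,  0.0013]), 'joint_efforts': array([  0.0004, -44.8456, -23.128 ,  -0.0001,   0.0048,   0.    ]), 'tcp_pos': array([ 127.9412, -534.6451,  255.6918]), 'tool_rot': array([-3.1185, -0.3677, -0.0002]), 'ft_force': array([-0.6818, -0.2306, -0.0323]), 'torque': array([-0.0132, -0.0451, -0.018 ]), 'grip_force': 0.0, 'finger_gap': 85.4754163558331}
scene {'fx': 406.4140874102259, 'fy': 406.4140874102259, 'cx': 315.8037254589656, 'cy': 200.99585924690382, 'view': array([[   -0.7746,     0.6324,     0.0021,   507.3873],
       [   -0.3758,    -0.463 ,     0.8028,    43.7614],
       [    0.5087,     0.6211,     0.5963, -1478.6923],
       [    0.    ,     0.    ,     0.    ,     1.    ]])}
top {'fx': 496.67260970671686, 'fy': 496.67260970671686, 'cx': 318.0330423263613, 'cy': 199.87582953541155, 'view': array([[   -0.0209,    -0.9996,    -0.0173,   -71.4988],
       [    0.9928,    -0.0228,     0.1179,  -592.0882],
       [   -0.1182,    -0.0147,     0.9929, -1301.2305],
       [    0.    ,     0.    ,     0.    ,     1.    ]])}
wrist {'fx': 303.71321141611946, 'fy': 303.71321141611946, 'cx': 324.65130392373743, 'cy': 202.42969697836327, 'tool_from_camera': array([[  -0.0003,    0.9468,    0.3218,   82.9633],
       [   1.    ,   -0.0002,    0.0015,   -1.1067],
       [   0.0015,    0.3218,   -0.9468, -116.9783],
       [   0.    ,    0.    ,    0.    ,    1.    ]])}
```

View pics/scene0.png

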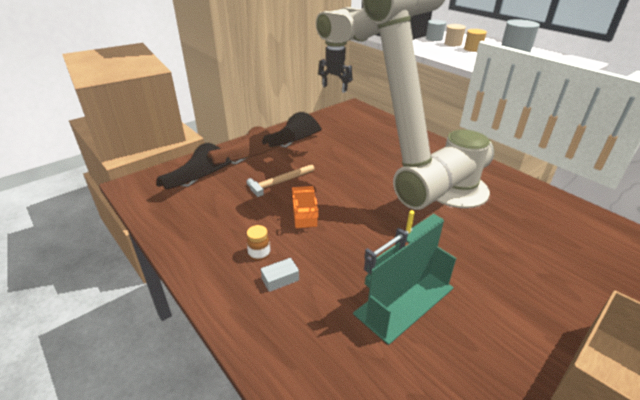

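View pics/top0.png

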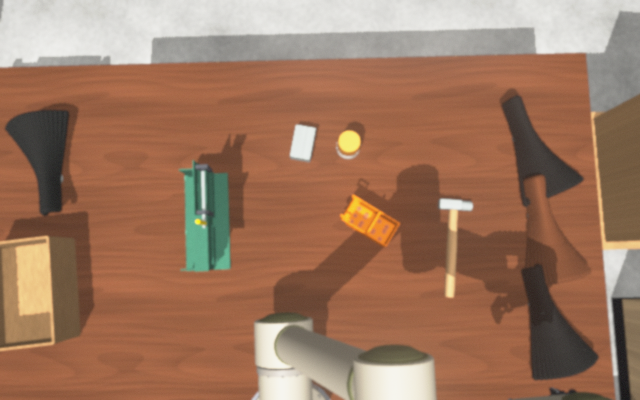

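The scene shows the panel with its front facing right in the top view. The guides are at about top (203,165) and (205,215), and the yellow handle is at (200,222), so the rod is over the rail. The bin is near top (370,220), the jar at (348,143), the block at (303,142) and the hammer around (452,250).

```bash
cat > h.py <<'E'
from bench import ctrl
import cv2,numpy as np
from scipy.spatial.transform import Rotation as R
np.set_printoptions(precision=2,suppress=True)
def T(s):
    M=np.eye(4);M[:3,:3]=R.from_rotvec(s["tool_rot"]).as_matrix();M[:3,3]=s["tcp_pos"];return M
def snap(n,f):
    s=ctrl.read_state();im=ctrl.snapshot(n)[:,:,::-1].copy();cv2.imwrite(f"pics/{f}.png",im)
    np.save(f"pics/{f}.npy",T(s));return im
def pose(n,f=None):  # world_from_camera
    c=ctrl.camera_info(n)
    return c,(np.linalg.inv(c["view"]) if n!="wrist" else np.load(f"pics/{f}.npy")@c["tool_from_camera"])
def ray(n,px,f=None):
    c,W=pose(n,f);d=np.array([(px[0]-c["cx"])/c["fx"],-(px[1]-c["cy"])/c["fy"],-1])
    return W[:3,3],W[:3,:3]@(d/np.linalg.norm(d))
def plane(r,z): o,d=r;return o+d*(z-o[2])/d[2]
def proj(n,p,f=None):
    c,W=pose(n,f);q=np.linalg.inv(W)@np.append(p,1);return np.array([c["cx"]-c["fx"]*q[0]/q[2],c["cy"]+c["fy"]*q[1]/q[2]])
def tri(*rs):
    A=0;b=0
    for o,d in rs: P=np.eye(3)-np.outer(d,d);A=A+P;b=b+P@o
    p=np.linalg.solve(A,b);return p,max(np.linalg.norm(np.cross(p-o,d)) for o,d in rs)
def hsv(im,lo,hi): return cv2.inRange(cv2.cvtColor(im,cv2.COLOR_BGR2HSV),lo,hi)
E
python3 - <<'E'
from h import *
t=lambda u,v,z:print((u,v),plane(ray("top",(u,v)),z))
t(200,222,265);t(203,165,218);t(205,215,218);t(370,220,75);t(348,143,85);t(303,142,40);t(441,204,30);t(452,295,15)
print(tri(ray("top",(199,222)),ray("scene",(411,212))))
for n in["scene","top"]:
    im=cv2.imread(f"pics/{n}0.png");m=hsv(im,(4,180,150),(16,255,255));k,l,st,c=cv2.connectedComponentsWithStats(m)
    for i in range(1,k):
        if st[i,4]>150:print(n,st[i],c[i])
top=cv2.imread("pics/top0.png")[130:290,160:430];sc=cv2.imread("pics/scene0.png")[170:300,230:460]
a=cv2.resize(top,None,fx=2.9,fy=2.9,interpolation=3)[:,:];b=cv2.resize(sc,None,fx=2.9,fy=2.9)
cv2.imwrite("pics/topc.png",a);
s=ctrl.read_state();print(T(s))
E
```

```text
(200, 222) [519.51 175.04 265.  ]
(203, 165) [657.08 180.91 218.  ]
(205, 215) [539.25 175.5  218.  ]
(370, 220) [ 529.98 -218.53   75.  ]
(348, 143) [ 732.54 -166.84   85.  ]
(303, 142) [748.95 -47.03  40.  ]
(441, 204) [ 572.18 -414.16   30.  ]
(452, 295) [ 330.18 -434.59   15.  ]
(array([518.71, 180.06, 260.15]), np.float64(1.959598565112339))
scene [292 186  26  42 869] [304.57 206.51]
top [ 340  194   60   53 1067] [373.17 223.36]
[[   0.97    0.23   -0.    127.95]
 [   0.23   -0.97    0.   -534.68]
 [   0.     -0.     -1.    255.78]
 [   0.      0.      0.      1.  ]]
```

View pics/topc.png

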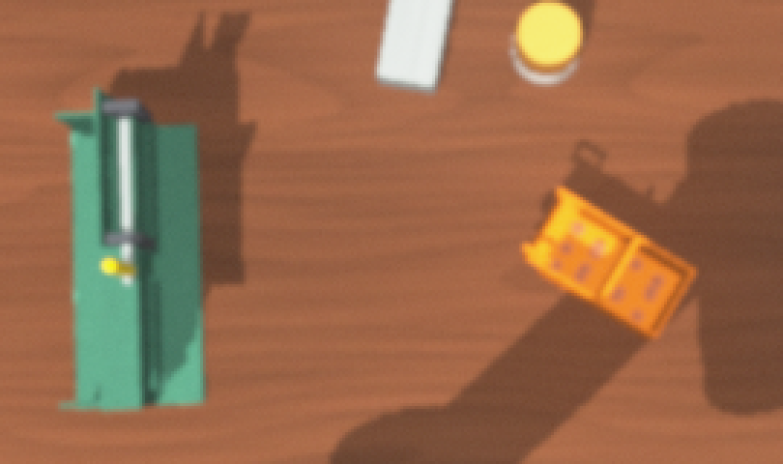

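The crop shows the bin's ears and lip on its left end, toward world +y and +x. The rod lies between the guides with the handle at crop (118,267), so the panel's +y points along world -x and the bin's x is at about 57° in world. I'll move the wrist camera over the bin next.

apply_moves --plan '[{"x":34,"y":-15},{"x":34,"y":-15},{"x":34,"y":-15},{"x":34,"y":-15},{"x":34,"y":-15},{"x":34,"y":-15},{"x":34,"y":-15},{"x":34,"y":-15},{"x":34,"y":-15},{"x":34,"y":-15},{"x":34,"y":-15},{"x":34,"y":-15}]' --hand 1

```text
invalid input at $.plan[0]: expected keys x, y, z, twist
```

apply_moves --plan '[{},{},{},{}]'

```text
invalid input at $.plan[0]: expected keys x, y, z, twist
```

```bash
python3 - <<'E'
from h import *
snap("wrist","w1");s=ctrl.read_state();print(s["t"],s["tcp_pos"],s["tool_rot"])
E
```

```text
0.15 [ 127.96 -534.72  255.86] [-3.12 -0.37 -0.  ]
```

apply_moves --plan '[{"x":12,"y":-20},{"x":12,"y":-20},{"x":12,"y":-20},{"x":12,"y":-20},{"x":5,"y":-10},{},{},{}]'

```text
invalid input at $.plan[0]: expected keys x, y, z, twist
```

```bash
python3 - <<'E'
from h import *
snap("wrist","w2");s=ctrl.read_state();print(s["t"],s["tcp_pos"],s["tool_rot"])
a=cv2.imread("pics/w1.png");b=cv2.imread("pics/w2.png")
cv2.imwrite("pics/w12.png",np.vstack([a[50:350],b[50:350]]))
E
```

```text
0.2 [ 127.93 -534.77  255.94] [-3.12 -0.37 -0.  ]
```

View pics/w12.png

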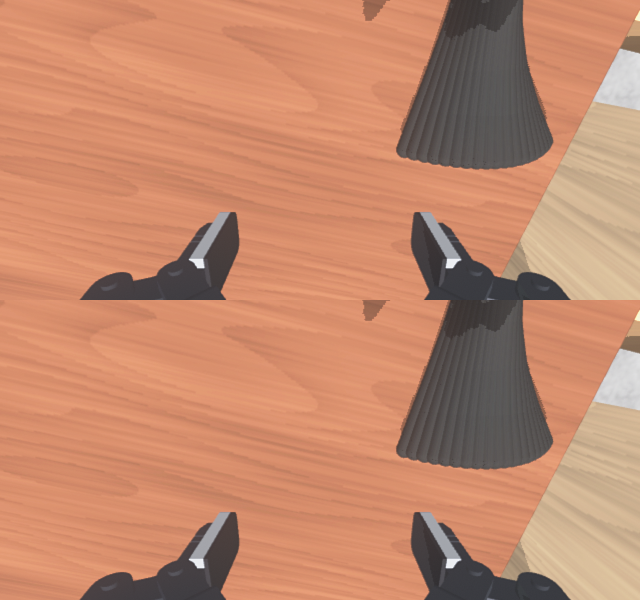

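Both frames show only the bench and the open fingers (tips near row 265 and row 565), because the moves were refused. Every row needs all four keys.

apply_moves --plan '[{"x":34,"y":-15,"z":0,"twist":0},{"x":34,"y":-15,"z":0,"twist":0},{"x":34,"y":-15,"z":0,"twist":0},{"x":34,"y":-15,"z":0,"twist":0},{"x":34,"y":-15,"z":0,"twist":0},{"x":34,"y":-15,"z":0,"twist":0},{"x":34,"y":-15,"z":0,"twist":0},{"x":34,"y":-15,"z":0,"twist":0},{"x":34,"y":-15,"z":0,"twist":0},{"x":34,"y":-15,"z":0,"twist":0},{"x":0,"y":0,"z":0,"twist":0},{"x":0,"y":0,"z":0,"twist":0}]' --hand 1

```text
t: 1.4
tcp_pos: [423.9, -309.5, 256.1]
tool_rot: [-3.119, -0.37, 0.001]
ft_force: [0.8, 1.1, 0.6]
finger_gap: 85.7
grip_force: 0.0
```

apply_moves --plan '[{"x":0,"y":0,"z":0,"twist":0},{"x":0,"y":0,"z":0,"twist":0},{"x":0,"y":0,"z":0,"twist":0}]'

```text
t: 1.7
tcp_pos: [423.2, -310.5, 256.3]
tool_rot: [3.12, 0.366, -0.0]
ft_force: [-0.2, 0.4, 0.2]
finger_gap: 85.1
grip_force: 0.0
```

```bash
python3 - <<'E'
from h import *
snap("wrist","w1");s=ctrl.read_state();print(s["t"],s["tcp_pos"],s["tool_rot"])
E
```

```text
1.75 [ 423.24 -310.42  256.36] [ 3.12  0.37 -0.  ]
```

apply_moves --plan '[{"x":12,"y":-20,"z":0,"twist":0},{"x":12,"y":-20,"z":0,"twist":0},{"x":12,"y":-20,"z":0,"twist":0},{"x":12,"y":-20,"z":0,"twist":0},{"x":0,"y":0,"z":0,"twist":0},{"x":0,"y":0,"z":0,"twist":0},{"x":0,"y":0,"z":0,"twist":0},{"x":0,"y":0,"z":0,"twist":0}]'

```text
t: 2.55
tcp_pos: [451.6, -221.8, 256.2]
tool_rot: [3.12, 0.366, -0.0]
ft_force: [0.1, 0.5, 0.8]
finger_gap: 85.3
grip_force: 0.0
```

```bash
python3 - <<'E'
from h import *
snap("wrist","w2");s=ctrl.read_state();print(s["t"],s["tcp_pos"],s["tool_rot"])
a=cv2.imread("pics/w1.png");b=cv2.imread("pics/w2.png")
cv2.imwrite("pics/w12b.png",np.vstack([a[0:300],b[0:300]]))
E
```

```text
2.6 [ 451.59 -221.69  256.25] [-3.12 -0.37  0.  ]
```

View pics/w12b.png

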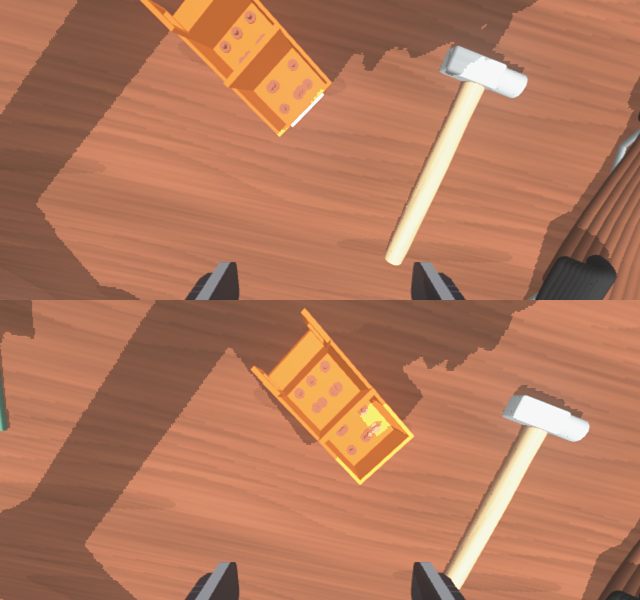

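w1/w2 show the bin with its ears at the upper left. In w2 the rim front corners are near (413,135) and (360,183), and the web runs from about (320,140) to (370,90). I'll take one more bin view, then two over the panel.

apply_moves --plan '[{"x":20,"y":0,"z":16,"twist":0},{"x":20,"y":0,"z":17,"twist":0},{"x":20,"y":0,"z":17,"twist":0},{"x":0,"y":0,"z":0,"twist":0},{"x":0,"y":0,"z":0,"twist":0},{"x":0,"y":0,"z":0,"twist":0},{"x":0,"y":0,"z":0,"twist":0}]'

```text
t: 3.3
tcp_pos: [509.8, -207.5, 207.3]
tool_rot: [3.119, 0.367, 0.002]
ft_force: [-0.0, 0.4, -0.5]
finger_gap: 85.5
grip_force: 0.0
```

```bash
python3 - <<'E'
from h import *
snap("wrist","w3")
E
```

apply_moves --plan '[{"x":6,"y":-27,"z":-20,"twist":0},{"x":7,"y":-27,"z":-20,"twist":0},{"x":7,"y":-27,"z":-20,"twist":0},{"x":7,"y":-27,"z":-20,"twist":0},{"x":7,"y":-27,"z":-20,"twist":0},{"x":7,"y":-27,"z":-20,"twist":0},{"x":7,"y":-28,"z":-20,"twist":0},{"x":7,"y":-28,"z":-20,"twist":0},{"x":6,"y":-28,"z":-20,"twist":0},{"x":6,"y":-28,"z":-14,"twist":0},{"x":6,"y":-27,"z":0,"twist":0},{"x":6,"y":-28,"z":0,"twist":0}]'

```text
t: 4.55
tcp_pos: [510.0, 132.2, 401.3]
tool_rot: [3.12, 0.367, 0.003]
ft_force: [0.8, 0.7, -0.8]
finger_gap: 85.4
grip_force: 0.0
```

apply_moves --plan '[{"x":0,"y":0,"z":0,"twist":0},{"x":0,"y":0,"z":0,"twist":0},{"x":0,"y":0,"z":0,"twist":0},{"x":0,"y":0,"z":0,"twist":0}]'

```text
t: 4.95
tcp_pos: [510.5, 130.4, 400.4]
tool_rot: [3.12, 0.366, 0.0]
ft_force: [-0.1, -0.5, -0.5]
finger_gap: 85.2
grip_force: 0.0
```

```bash
python3 - <<'E'
from h import *
snap("wrist","w4")
E
```

apply_moves --plan '[{"x":5,"y":-20,"z":0,"twist":0},{"x":5,"y":-20,"z":0,"twist":0},{"x":5,"y":-20,"z":0,"twist":0},{"x":5,"y":-20,"z":0,"twist":0},{"x":0,"y":0,"z":0,"twist":0},{"x":0,"y":0,"z":0,"twist":0},{"x":0,"y":0,"z":0,"twist":0},{"x":0,"y":0,"z":0,"twist":0}]'

```text
t: 5.8
tcp_pos: [511.4, 213.0, 400.4]
tool_rot: [3.12, 0.366, 0.0]
ft_force: [-0.1, 0.3, -0.8]
finger_gap: 85.4
grip_force: 0.0
```

```bash
python3 - <<'E'
from h import *
snap("wrist","w5");s=ctrl.read_state();print(s["t"],s["tcp_pos"],s["tool_rot"])
a=cv2.imread("pics/w3.png");b=cv2.imread("pics/w4.png");c=cv2.imread("pics/w5.png")
cv2.imwrite("pics/w345.png",np.hstack([np.vstack([b[0:300],c[:300]])]))
a=cv2.imread("pics/w2.png")[0:210,230:450];d=cv2.imread("pics/w3.png")[40:300,200:480]
h=lambda i:cv2.resize(i,(400,int(400*i.shape[0]/i.shape[1])))
a,d=h(a),h(d);H=min(len(a),len(d));cv2.imwrite("pics/binc.png",np.hstack([a[:H],d[:H]]));print(H)
E
```

```text
5.85 [511.38 213.11 400.44] [3.12 0.37 0.  ]
371
```

View pics/w345.png

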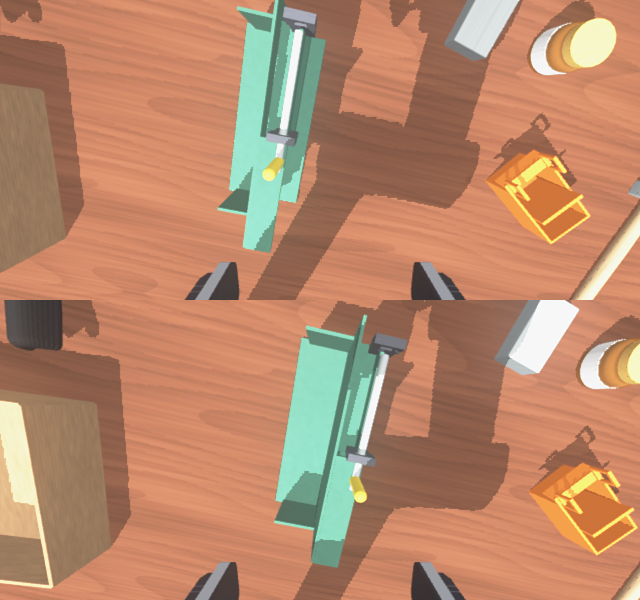

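View pics/binc.png

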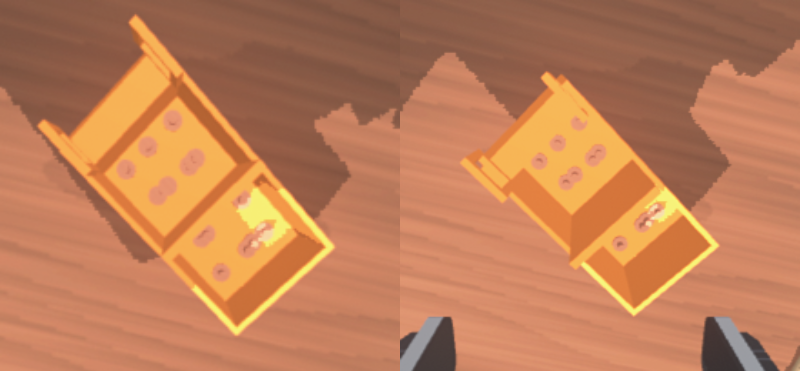

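w4/w5 show the rod as a white line between dark guides at w4 (301,17) and (281,137), and w5 (390,45) and (362,158). The handle cap is at w4 (269,175) and w5 (361,196). In the bin crops the rim front corners are at w2 (413,135) and (360,184), and w3 (423,211) and (364,260). Now I'll triangulate these.

```bash
python3 - <<'E'
from h import *
r=lambda f,p:ray("wrist",p,f)
P={"rimR":((413.2,135.3),(422.6,210.8)),"rimL":((359.8,183.7),(363.8,260.5)),"webL":((319.7,140.8),(323.9,225.5)),"earL":((252,67.1),(243.4,152)),"earR":((304.3,8.8),(301.5,91.1))}
Q={}
for k,(a,b) in P.items(): Q[k],e=tri(r("w2",a),r("w3",b));print(k,Q[k],e)
for a,b in(("rimL","rimR"),("earL","earR")):d=Q[a]-Q[b];print(a,np.linalg.norm(d[:2]),np.degrees(np.arctan2(d[1],d[0])),(Q[a]+Q[b])/2)
f=(Q["rimL"]+Q["rimR"])/2;e=(Q["earL"]+Q["earR"])/2;d=e-f;print("len",np.linalg.norm(d[:2]),np.degrees(np.arctan2(d[1],d[0])))
for a,b,n in(((269,175),(361,196),"handle"),((301,17),(390,45),"gfar"),((281,137),(362,158),"gnear")):print(n,tri(r("w4",a),r("w5",b)))
# rod line: pixels near between guides
N=[]
for fn,a,b in(("w4",(301,17),(281,137)),("w5",(390,45),(362,158))):
    im=cv2.imread(f"pics/{fn}.png");hs=cv2.cvtColor(im,cv2.COLOR_BGR2HSV).astype(int);mid=[]
    a,b=np.array(a,float),np.array(b,float)
    for t in np.linspace(.2,.85,25):
        p=a+t*(b-a);v=int(round(p[1]));u0=int(p[0]);row=hs[v,u0-14:u0+15]
        w=np.where((row[:,1]<45)&(row[:,2]>110))[0]
        if len(w)>3: mid.append((u0-14+w.mean(),v,len(w)))
    mid=np.array(mid);c=np.polyfit(mid[:,1],mid[:,0],1);print(fn,len(mid),mid[:,2].mean(),c,np.std(mid[:,0]-np.polyval(c,mid[:,1])))
    v1,v2=mid[0,1],mid[-1,1];o,d1=r(fn,(np.polyval(c,v1),v1));_,d2=r(fn,(np.polyval(c,v2),v2));n=np.cross(d1,d2);n/=np.linalg.norm(n);N.append((n,n@o))
    # dark guide masks
    m=cv2.inRange(im,(40,40,40),(120,120,120));sat=(hs[:,:,1]<60).astype('u1')*255;m&=sat
    k,l,st,ce=cv2.connectedComponentsWithStats(m)
    for i in range(1,k):
        if 60<st[i,4]<2000 and st[i,1]<230 and 200<ce[i][0]<450:print("  dark",st[i],ce[i])
    y=hsv(im,(20,120,120),(35,255,255));k,l,st,ce=cv2.connectedComponentsWithStats(y)
    for i in range(1,k):
        if st[i,4]>60 and ce[i][0]<480:print("  yel",st[i],ce[i])
d=np.cross(N[0][0],N[1][0]);d/=np.linalg.norm(d);print("rod dir",d,np.degrees(np.arctan2(d[1],d[0])))
for X in(520,600,660):print(np.linalg.solve([N[0][0],N[1][0],[1,0,0]],[N[0][1],N[1][1],X]))
z=cv2.resize(np.hstack([cv2.imread("pics/w4.png")[0:200,225:330],cv2.imread("pics/w5.png")[0:200,320:420]]),None,fx=2.95,fy=2.95,interpolation=cv2.INTER_CUBIC)
cv2.imwrite("pics/pan.png",z)
E
```

```text
rimR [ 519.51 -292.61   72.61] 0.08503683681485501
rimL [ 461.3  -254.66   75.66] 0.1567883582028475
webL [ 497.69 -206.58  102.83] 1.7305286247450542
earL [ 542.16 -138.82  107.69] 0.0017954320603997206
earR [ 591.71 -170.8   106.81] 0.2164878562380529
rimL 69.4833749374951 146.90230704809426 [ 490.41 -273.63   74.13]
earL 58.96825351403832 147.165169913995 [ 566.93 -154.81  107.25]
len 141.33592885416178 57.216164924191105
handle (array([519.83, 183.54, 260.97]), np.float64(0.45921678940866395))
gfar (array([651.41, 187.08, 212.9 ]), np.float64(1.0783932445726034))
gnear (array([546.66, 184.55, 215.87]), np.float64(0.3456030464473686))
w4 25 9.08 [ -0.16 303.81] 0.22054455520657443
  dark [275   0  11  34 142] [279.58  14.03]
  dark [282  17  35  21 263] [302.47  26.77]
  dark [286 130  12  15  83] [292.66 134.9 ]
  dark [219 189  30  22 411] [236.37 200.29]
  yel [264 158  20  21 191] [274.38 166.14]
w5 25 8.92 [ -0.24 398.36] 0.22614085015010854
  dark [368  34  36  37 316] [381.73  49.45]
  dark [346 146  12  12  89] [350.6  150.35]
  dark [275 200  21  23 257] [285.22 212.11]
  yel [350 177  17  26 230] [357.55 187.78]
rod dir [-1.   -0.03  0.01] -178.3146754170616
[520.   184.19 204.1 ]
[600.   186.54 203.53]
[660.   188.31 203.09]
```

View pics/pan.png

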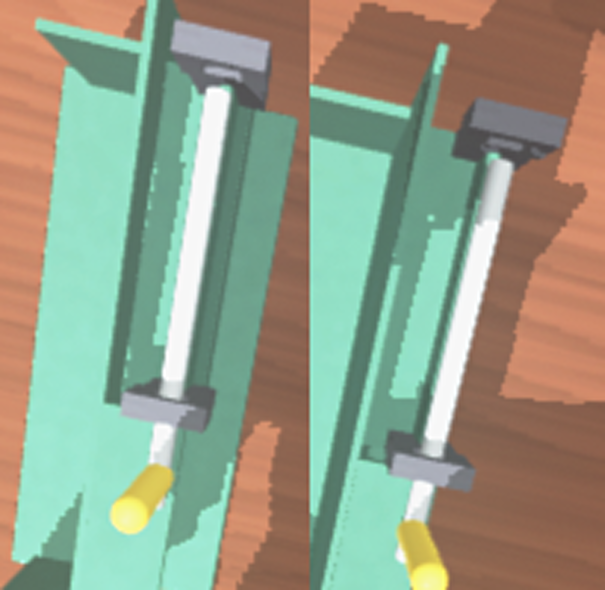

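The rod axis height is measured at 203.5 and the handle at x=520. The panel origin is about (599,186.5) with panel x at 91.7° in world, and the rod joint is about 0.097. The bin yaw is 57.2° with heights of 75, 103 and 107, which fit. Now I'll turn, shut the jaws and go down on the +x side of the handle.

apply_moves --plan '[{"x":0,"y":0,"z":0,"twist":5.8},{"x":0,"y":0,"z":0,"twist":5.9},{"x":17,"y":15,"z":0,"twist":0},{"x":17,"y":15,"z":0,"twist":0},{"x":0,"y":0,"z":0,"twist":0},{"x":0,"y":0,"z":20,"twist":0},{"x":0,"y":0,"z":20,"twist":0},{"x":0,"y":0,"z":20,"twist":0},{"x":0,"y":0,"z":20,"twist":0},{"x":0,"y":0,"z":20,"twist":0},{"x":0,"y":0,"z":0,"twist":0},{"x":0,"y":0,"z":0,"twist":0}]' --hand 0

```text
t: 7.05
tcp_pos: [546.1, 185.0, 301.1]
tool_rot: [-3.141, -0.048, -0.001]
ft_force: [-0.2, -0.3, 0.5]
finger_gap: 0.3
grip_force: 0.0
```

```bash
python3 - <<'E'
from h import *
s=ctrl.read_state();print(T(s),s["ft_force"],s["finger_gap"])
E
```

```text
[[  1.     0.03   0.   546.08]
 [  0.03  -1.     0.   184.95]
 [  0.    -0.    -1.   301.14]
 [  0.     0.     0.     1.  ]] [-0.24 -0.32  0.47] 0.293939361798548
```

apply_moves --plan '[{"x":0,"y":0,"z":20,"twist":0},{"x":0,"y":0,"z":20,"twist":0},{"x":0,"y":0,"z":4,"twist":0},{"x":0,"y":0,"z":0,"twist":0},{"x":-6,"y":0,"z":0,"twist":0},{"x":-6,"y":0,"z":0,"twist":0},{"x":-6,"y":0,"z":0,"twist":0},{"x":-8,"y":0,"z":0,"twist":0},{"x":-8,"y":0,"z":0,"twist":0},{"x":-8,"y":0,"z":0,"twist":0},{"x":-8,"y":0,"z":0,"twist":0},{"x":-8,"y":0,"z":0,"twist":0}]'

```text
t: 8.25
tcp_pos: [487.5, 183.1, 256.4]
tool_rot: [3.141, 0.048, 0.0]
ft_force: [1.6, 0.3, 2.2]
finger_gap: 0.1
grip_force: 0.9
```

apply_moves --plan '[{"x":-8,"y":0,"z":0,"twist":0},{"x":-8,"y":0,"z":0,"twist":0},{"x":-8,"y":0,"z":0,"twist":0},{"x":-6,"y":0,"z":0,"twist":0},{"x":0,"y":0,"z":0,"twist":0},{"x":0,"y":0,"z":0,"twist":0}]'

```text
t: 8.85
tcp_pos: [457.9, 182.2, 256.2]
tool_rot: [-3.141, -0.048, 0.001]
ft_force: [1.0, 0.7, -0.7]
finger_gap: 0.4
grip_force: 0.0
```

Contact and sliding look right. I'll continue slowly to the stop.

apply_moves --plan '[{"x":-4,"y":0,"z":0,"twist":0},{"x":-4,"y":0,"z":0,"twist":0},{"x":-3,"y":0,"z":0,"twist":0},{"x":0,"y":0,"z":0,"twist":0},{"x":0,"y":0,"z":0,"twist":0}]'

```text
t: 9.35
tcp_pos: [447.0, 181.9, 256.3]
tool_rot: [-3.141, -0.048, 0.001]
ft_force: [0.0, -0.6, 1.2]
finger_gap: -0.3
grip_force: 0.0
```

apply_moves --plan '[{"x":-2,"y":0,"z":0,"twist":0},{"x":-2,"y":0,"z":0,"twist":0},{"x":0,"y":0,"z":0,"twist":0}]'

```text
t: 9.65
tcp_pos: [443.0, 181.7, 256.3]
tool_rot: [3.141, 0.048, -0.0]
ft_force: [-0.3, -0.9, -0.2]
finger_gap: -0.2
grip_force: 0.1
```

apply_moves --plan '[{"x":-1,"y":0,"z":0,"twist":0},{"x":-1,"y":0,"z":0,"twist":0},{"x":0,"y":0,"z":0,"twist":0}]'

```text
t: 9.95
tcp_pos: [441.1, 181.7, 256.3]
tool_rot: [-3.141, -0.048, 0.0]
ft_force: [1.1, 0.0, 0.1]
finger_gap: -0.0
grip_force: 0.4
```

apply_moves --plan '[{"x":-1,"y":0,"z":0,"twist":0},{"x":-1,"y":0,"z":0,"twist":0},{"x":0,"y":0,"z":0,"twist":0}]'

```text
t: 10.25
tcp_pos: [439.4, 181.6, 256.4]
tool_rot: [-3.141, -0.048, -0.001]
ft_force: [3.0, 0.5, -1.2]
finger_gap: -0.0
grip_force: 1.5
```

apply_moves --plan '[{"x":-1,"y":0,"z":0,"twist":0},{"x":-1,"y":0,"z":0,"twist":0},{"x":0,"y":0,"z":0,"twist":0}]'

```text
t: 10.55
tcp_pos: [439.2, 181.6, 256.5]
tool_rot: [-3.141, -0.048, -0.008]
ft_force: [11.3, 1.8, -5.2]
finger_gap: -0.1
grip_force: 6.2
```

apply_moves --plan '[{"x":-1,"y":0,"z":0,"twist":0},{"x":-1,"y":0,"z":0,"twist":0},{"x":0,"y":0,"z":0,"twist":0}]'

```text
t: 10.85
tcp_pos: [439.0, 181.6, 256.7]
tool_rot: [-3.14, -0.047, -0.015]
ft_force: [21.6, 2.7, -9.9]
finger_gap: -0.2
grip_force: 10.9
```

The stop is felt at TCP x=439.3. That matches the predicted 439.5, so the panel origin x is 599. Now I'll back off, rise and go over the bin.

apply_moves --plan '[{"x":7,"y":0,"z":0,"twist":0},{"x":7,"y":0,"z":-25,"twist":0},{"x":0,"y":0,"z":-25,"twist":0},{"x":5,"y":20,"z":0,"twist":0},{"x":7,"y":45,"z":0,"twist":0},{"x":7,"y":45,"z":0,"twist":0},{"x":7,"y":45,"z":0,"twist":0},{"x":7,"y":45,"z":0,"twist":0},{"x":7,"y":45,"z":0,"twist":0},{"x":7,"y":45,"z":0,"twist":0},{"x":7,"y":45,"z":0,"twist":0},{"x":7,"y":45,"z":0,"twist":0}]' --hand 0.5

```text
t: 12.05
tcp_pos: [521.5, -197.7, 306.2]
tool_rot: [-3.14, -0.048, 0.002]
ft_force: [1.6, -0.1, 0.8]
finger_gap: 43.0
grip_force: 0.0
```

apply_moves --plan '[{"x":0,"y":20,"z":0,"twist":6.9},{"x":0,"y":0,"z":0,"twist":6.9},{"x":0,"y":0,"z":0,"twist":6.9},{"x":0,"y":0,"z":0,"twist":6.9},{"x":0,"y":0,"z":0,"twist":6.9},{"x":0,"y":0,"z":0,"twist":0},{"x":0,"y":0,"z":0,"twist":0},{"x":0,"y":0,"z":0,"twist":0},{"x":0,"y":0,"z":0,"twist":0}]'

```text
t: 12.95
tcp_pos: [522.4, -216.0, 306.3]
tool_rot: [-3.015, 0.883, 0.0]
ft_force: [-0.0, -0.2, -0.2]
finger_gap: 42.8
grip_force: 0.0
```

```bash
python3 - <<'E'
from h import *
s=ctrl.read_state();M=T(s);print(M,s["finger_gap"],s["t"],s["ft_force"])
b=np.array([522.9,-223.2,95]);print(M[:3,:3].T@(b-M[:3,3]),"yaw y",np.degrees(np.arctan2(M[1,1],M[0,1])))
snap("wrist","w6");im=cv2.imread("pics/w6.png")
m=hsv(im,(4,150,120),(28,255,255));k,l,st,c=cv2.connectedComponentsWithStats(m)
print([ (st[i].tolist(),c[i]) for i in range(1,k) if st[i,4]>800])
R_=np.array([.5417,.8406]);
c0=np.array([522.9,-223.2])
for n,x,y,z in(("webL",0,32,100),("webR",0,-32,100),("rimfL",-60,35,75),("rimfR",-60,-35,75)):
    p=c0+x*R_+y*np.array([-R_[1],R_[0]]);q=proj("wrist",[*p,z],"w6");print(n,q);cv2.drawMarker(im,tuple(int(i) for i in q.round()),(255,0,0),1,9)
cv2.imwrite("pics/w6m.png",im)
# rod state via top camera
t=snap("top","top1");y=hsv(t,(20,120,120),(35,255,255));k,l,st,ce=cv2.connectedComponentsWithStats(y)
for i in range(1,k):
    if st[i,4]>8:print("yel",st[i],ce[i])
print("expect handle",proj("top",[423,181.3,255]))
E
```

```text
[[   0.84   -0.54   -0.    522.38]
 [  -0.54   -0.84    0.   -215.98]
 [  -0.      0.     -1.    306.3 ]
 [   0.      0.      0.      1.  ]] 42.76155052314768 12.95 [-0.02 -0.19 -0.19]
[  4.4   5.8 211.3] yaw y -122.66477602397363
[([253, 133, 132, 72, 6854], array([320.03, 167.54]))]
webL [330.78 202.  ]
webR [331.3  144.62]
rimfL [380.17 197.8 ]
rimfR [383.95 138.9 ]
yel [339 131  21  21 356] [348.95 141.12]
yel [196 263  11   5  40] [200.2  264.93]
expect handle [198.02 265.86]
```

View pics/w6m.png

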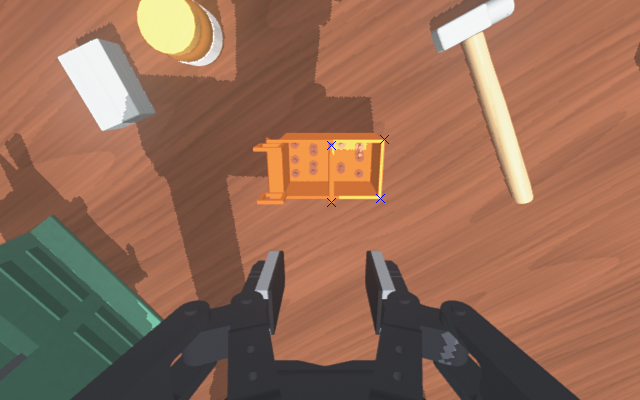

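The markers fall on the web ends and the rim corners (383,139) and (380,198), so the bin pose is right. The jar, block and hammer are well clear, and the rod is seen drawn back. Going down.

apply_moves --plan '[{"x":4,"y":6,"z":20,"twist":0},{"x":0,"y":0,"z":25,"twist":0},{"x":0,"y":0,"z":25,"twist":0},{"x":0,"y":0,"z":25,"twist":0},{"x":0,"y":0,"z":25,"twist":0},{"x":0,"y":0,"z":25,"twist":0},{"x":0,"y":0,"z":20,"twist":0},{"x":0,"y":0,"z":15,"twist":0},{"x":0,"y":0,"z":15,"twist":0},{"x":0,"y":0,"z":10,"twist":0},{"x":0,"y":0,"z":6,"twist":0},{"x":0,"y":0,"z":0,"twist":0}]'

```text
t: 14.25
tcp_pos: [522.4, -223.2, 94.9]
tool_rot: [-3.014, 0.885, 0.001]
ft_force: [0.0, 0.6, 0.2]
finger_gap: 42.7
grip_force: 0.0
```

apply_moves --plan '[{"x":0,"y":0,"z":0,"twist":0},{"x":0,"y":0,"z":0,"twist":0},{"x":0,"y":0,"z":0,"twist":0},{"x":0,"y":0,"z":0,"twist":0},{"x":0,"y":0,"z":0,"twist":0},{"x":0,"y":0,"z":0,"twist":0},{"x":0,"y":0,"z":0,"twist":0},{"x":0,"y":0,"z":0,"twist":0}]' --hand 0 --force 60

```text
t: 15.05
tcp_pos: [522.7, -223.4, 95.8]
tool_rot: [3.014, -0.886, 0.001]
ft_force: [-2.2, -0.4, 6.6]
finger_gap: 4.4
grip_force: 62.0
```

The gap is 4.4 mm, so the web is gripped. Lift, turn back and carry.

apply_moves --plan '[{"x":0,"y":0,"z":-5,"twist":0},{"x":0,"y":0,"z":-15,"twist":0},{"x":0,"y":0,"z":-20,"twist":0},{"x":0,"y":0,"z":-20,"twist":0},{"x":0,"y":0,"z":-20,"twist":0},{"x":0,"y":0,"z":-20,"twist":0},{"x":0,"y":0,"z":-20,"twist":0},{"x":0,"y":0,"z":-20,"twist":-6},{"x":0,"y":0,"z":-15,"twist":-8.4},{"x":0,"y":0,"z":-10,"twist":-8},{"x":0,"y":0,"z":0,"twist":-8},{"x":0,"y":0,"z":0,"twist":-4}]'

```text
t: 16.25
tcp_pos: [522.4, -222.9, 260.1]
tool_rot: [-3.14, -0.053, 0.001]
ft_force: [0.5, 0.7, -3.9]
finger_gap: 4.0
grip_force: 60.8
```

apply_moves --plan '[{"x":5,"y":-15,"z":0,"twist":0},{"x":8,"y":-27,"z":0,"twist":0},{"x":8,"y":-27,"z":0,"twist":0},{"x":8,"y":-27,"z":0,"twist":0},{"x":8,"y":-27,"z":0,"twist":0},{"x":8,"y":-27,"z":0,"twist":0},{"x":8,"y":-27,"z":0,"twist":0},{"x":8,"y":-27,"z":0,"twist":0},{"x":8,"y":-27,"z":0,"twist":0},{"x":8,"y":-27,"z":0,"twist":0},{"x":7,"y":-24,"z":0,"twist":0},{"x":4,"y":-16,"z":0,"twist":0}]'

```text
t: 17.45
tcp_pos: [601.7, 79.8, 259.8]
tool_rot: [-3.141, -0.046, 0.002]
ft_force: [0.7, -0.1, -3.6]
finger_gap: 4.0
grip_force: 60.8
```

apply_moves --plan '[{"x":0,"y":0,"z":0,"twist":0},{"x":0,"y":0,"z":0,"twist":0},{"x":0,"y":0,"z":0,"twist":0},{"x":0,"y":0,"z":0,"twist":0}]'

```text
t: 17.85
tcp_pos: [601.8, 76.4, 260.4]
tool_rot: [3.141, 0.043, -0.0]
ft_force: [0.5, -0.1, -4.3]
finger_gap: 3.9
grip_force: 60.8
```

```bash
python3 - <<'E'
from h import *
s=ctrl.read_state();M=T(s);print(M,s["finger_gap"],s["t"],s["ft_force"],s["grip_force"])
t=np.array([601,119,M[2,3]]);print("to hang",M[:3,:3].T@(t-M[:3,3]),"yaw y",np.degrees(np.arctan2(M[1,1],M[0,1])))
im=snap("wrist","w7")
px=np.array([-.0294,.9996]);py=np.array([-.9996,-.0294]);O=np.array([599,186.5])
for q in[(24,40,195),(24,-40,195),(2.5,-50,185),(2.5,50,185),(-14,-50,218),(14,-50,218),(-14,50,218),(14,50,218)]:
    u=proj("wrist",[*(O+q[0]*px+q[1]*py),q[2]],"w7");cv2.drawMarker(im,tuple(int(i) for i in u.round()),(255,0,255),1,9);print(q,u)
cv2.imwrite("pics/w7m.png",cv2.resize(im,(800,500)))
E
```

```text
[[  1.     0.03  -0.   601.84]
 [  0.03  -1.    -0.    76.35]
 [ -0.     0.    -1.   260.35]
 [  0.     0.     0.     1.  ]] 3.921949549094606 17.85 [ 0.52 -0.08 -4.28] 60.836241245269775
to hang [  0.33 -42.65  -0.01] yaw y -88.42677427127896
(24, 40, 195) [134.76 284.42]
(24, -40, 195) [108.23 172.42]
(2.5, -50, 185) [149.07 153.33]
(2.5, 50, 185) [174.52 288.19]
(-14, -50, 218) [146.02 163.77]
(14, -50, 218) [ 93.41 163.87]
(-14, 50, 218) [176.09 318.68]
(14, 50, 218) [132.23 318.72]
```

View pics/w7m.png

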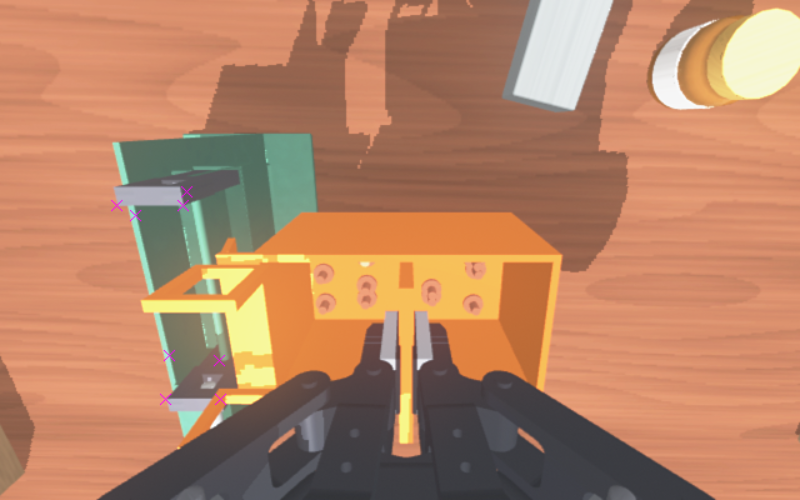

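The projected guide corners fall on the seen guides, at (117,205) and (183,205) for the far one and (165,399) for the near one, so the panel pose holds to about 2 mm. The bin is upright and square to the rail. Next I'll move in over the rail and lower to just above seating.

apply_moves --plan '[{"x":0,"y":-10,"z":0,"twist":0},{"x":0,"y":-12,"z":0,"twist":0},{"x":0,"y":-12,"z":0,"twist":0},{"x":0,"y":-9,"z":0,"twist":0},{"x":0,"y":0,"z":0,"twist":0},{"x":0,"y":0,"z":0,"twist":0},{"x":0,"y":0,"z":8,"twist":0},{"x":0,"y":0,"z":8,"twist":0},{"x":0,"y":0,"z":6,"twist":0},{"x":0,"y":0,"z":5,"twist":0},{"x":0,"y":0,"z":5,"twist":0},{"x":0,"y":0,"z":0,"twist":0}]'

```text
t: 19.1
tcp_pos: [600.6, 119.9, 227.5]
tool_rot: [3.141, 0.045, -0.002]
ft_force: [-0.2, -0.6, -3.5]
finger_gap: 4.1
grip_force: 60.7
```

apply_moves --plan '[{"x":0,"y":0,"z":4,"twist":0},{"x":0,"y":0,"z":3,"twist":0},{"x":0,"y":0,"z":0,"twist":0}]'

```text
t: 19.4
tcp_pos: [600.6, 120.0, 220.9]
tool_rot: [3.141, 0.045, -0.001]
ft_force: [-0.5, -1.8, -3.6]
finger_gap: 4.4
grip_force: 60.7
```

apply_moves --plan '[{"x":0,"y":0,"z":3,"twist":0},{"x":0,"y":0,"z":3,"twist":0},{"x":0,"y":0,"z":0,"twist":0}]'

```text
t: 19.7
tcp_pos: [600.7, 120.0, 214.9]
tool_rot: [3.141, 0.045, -0.001]
ft_force: [0.2, -1.9, -3.9]
finger_gap: 4.2
grip_force: 60.6
```

apply_moves --plan '[{"x":0,"y":0.5,"z":2,"twist":0},{"x":0,"y":0.5,"z":2,"twist":0},{"x":0,"y":0,"z":0,"twist":0}]'

```text
t: 20.0
tcp_pos: [600.5, 119.5, 210.8]
tool_rot: [-3.14, -0.046, 0.002]
ft_force: [0.2, 0.9, -2.6]
finger_gap: 4.0
grip_force: 60.8
```

apply_moves --plan '[{"x":0,"y":0,"z":1,"twist":0},{"x":0,"y":0,"z":1,"twist":0},{"x":0,"y":0,"z":0,"twist":0}]'

```text
t: 20.3
tcp_pos: [600.6, 119.3, 209.2]
tool_rot: [-3.141, -0.046, 0.0]
ft_force: [0.0, -0.7, -3.2]
finger_gap: 4.2
grip_force: 60.9
```

apply_moves --plan '[{"x":0,"y":0,"z":1,"twist":0},{"x":0,"y":0,"z":1,"twist":0},{"x":0,"y":0,"z":0,"twist":0}]'

```text
t: 20.6
tcp_pos: [600.9, 119.1, 208.3]
tool_rot: [-3.141, -0.045, -0.002]
ft_force: [-1.3, -1.4, 4.2]
finger_gap: 3.9
grip_force: 61.9
```

The weight is taken at z=208.4, against an expected 208.8, so the bin is seated. Press slightly and let go.

apply_moves --plan '[{"x":0,"y":0,"z":1,"twist":0},{"x":0,"y":0,"z":0,"twist":0}]'

```text
t: 20.8
tcp_pos: [601.0, 119.0, 208.2]
tool_rot: [3.141, 0.045, 0.004]
ft_force: [-3.0, -1.2, 9.7]
finger_gap: 3.9
grip_force: 62.9
```

apply_moves --plan '[{"x":0,"y":0,"z":0,"twist":0},{"x":0,"y":0,"z":0,"twist":0},{"x":0,"y":0,"z":0,"twist":0},{"x":0,"y":0,"z":0,"twist":0},{"x":0,"y":0,"z":0,"twist":0}]' --hand 0.4

```text
t: 21.3
tcp_pos: [600.7, 119.2, 206.2]
tool_rot: [-3.141, -0.045, 0.0]
ft_force: [0.2, -0.1, -0.4]
finger_gap: 33.8
grip_force: 0.0
```

apply_moves --plan '[{"x":0,"y":0,"z":-5,"twist":0},{"x":0,"y":0,"z":-10,"twist":0},{"x":0,"y":0,"z":-20,"twist":0},{"x":0,"y":0,"z":-25,"twist":0},{"x":0,"y":0,"z":-25,"twist":0},{"x":0,"y":0,"z":-25,"twist":0},{"x":0,"y":0,"z":0,"twist":0},{"x":0,"y":0,"z":0,"twist":0},{"x":0,"y":0,"z":0,"twist":0},{"x":0,"y":0,"z":0,"twist":0}]'

```text
t: 22.3
tcp_pos: [600.5, 119.1, 315.4]
tool_rot: [-3.141, -0.045, 0.003]
ft_force: [0.7, -0.3, -0.2]
finger_gap: 33.9
grip_force: 0.0
```

```bash
python3 - <<'E'
from h import *
s=ctrl.read_state();M=T(s);print(M,s["finger_gap"],s["t"],s["ft_force"],s["grip_force"])
im=snap("wrist","w8")
px=np.array([-.0294,.9996]);py=np.array([-.9996,-.0294]);O=np.array([599,186.5])
for q in[(-127.5,-35,188),(-67.5,-32,213),(-127.5,35,188),(0,-29,220),(0,29,220),(0,52,204),(0,176,265)]:
    u=proj("wrist",[*(O+q[0]*px+q[1]*py),q[2]],"w8");cv2.drawMarker(im,tuple(int(i) for i in u.round()),(255,0,255),1,9);print(q,u)
cv2.imwrite("pics/w8m.png",cv2.resize(im,(800,500)))
E
```

```text
[[  1.     0.03  -0.   600.51]
 [  0.03  -1.     0.   119.13]
 [ -0.    -0.    -1.   315.39]
 [  0.     0.     0.     1.  ]] 33.903559396060295 22.3 [ 0.71 -0.33 -0.24] 0.0
(-127.5, -35, 188) [400.56 160.28]
(-67.5, -32, 213) [326.73 170.89]
(-127.5, 35, 188) [394.23 238.6 ]
(0, -29, 220) [232.82 177.23]
(0, 29, 220) [240.16 249.55]
(0, 52, 204) [247.57 264.85]
(0, 176, 265) [242.   441.39]
```

View pics/w8m.png

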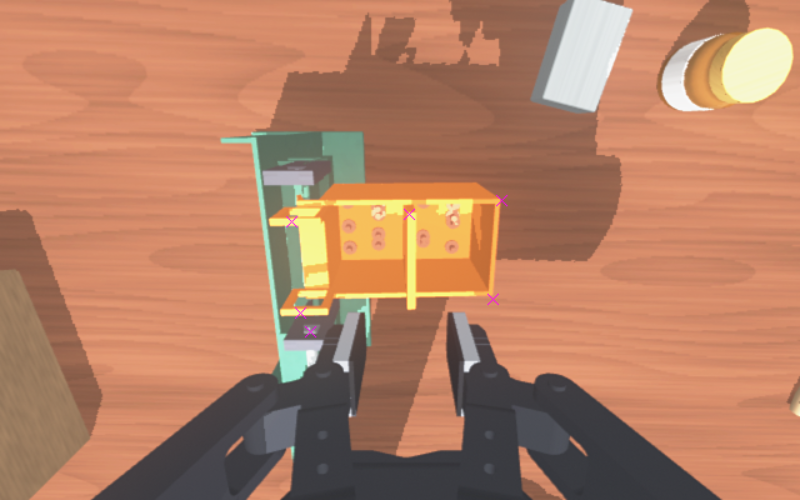

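The bin is hung square. The web, rim and ear markers fall on the bin at (409,213), (502,200), (493,299), (291,222) and (300,313), and the bystanders are untouched. Next I'll go to the outer side of the handle with the jaws shut.

apply_moves --plan '[{"x":-10,"y":0,"z":0,"twist":0},{"x":-24,"y":-8,"z":0,"twist":0},{"x":-24,"y":-8,"z":0,"twist":0},{"x":-24,"y":-8,"z":0,"twist":0},{"x":-24,"y":-8,"z":0,"twist":0},{"x":-24,"y":-9,"z":0,"twist":0},{"x":-24,"y":-9,"z":0,"twist":0},{"x":-24,"y":-9,"z":0,"twist":0},{"x":-25,"y":-9,"z":0,"twist":0},{"x":0,"y":0,"z":0,"twist":0},{"x":0,"y":0,"z":0,"twist":0},{"x":0,"y":0,"z":0,"twist":0}]' --hand 0

```text
t: 23.55
tcp_pos: [396.5, 181.1, 316.1]
tool_rot: [3.141, 0.045, -0.0]
ft_force: [0.3, 0.6, -0.1]
finger_gap: 0.1
grip_force: 0.0
```

apply_moves --plan '[{"x":0,"y":0,"z":20,"twist":0},{"x":0,"y":0,"z":20,"twist":0},{"x":0,"y":0,"z":18,"twist":0},{"x":0,"y":0,"z":0,"twist":0},{"x":0,"y":0,"z":0,"twist":0}]'

```text
t: 24.05
tcp_pos: [396.5, 181.1, 258.6]
tool_rot: [3.141, 0.045, -0.0]
ft_force: [1.4, -0.6, 0.4]
finger_gap: -0.4
grip_force: 0.0
```

apply_moves --plan '[{"x":5,"y":0,"z":0,"twist":0},{"x":5,"y":0,"z":0,"twist":0},{"x":7,"y":0,"z":0,"twist":0},{"x":8,"y":0,"z":0,"twist":0},{"x":8,"y":0,"z":0,"twist":0},{"x":8,"y":0,"z":0,"twist":0},{"x":8,"y":0,"z":0,"twist":0},{"x":0,"y":0,"z":0,"twist":0}]'

```text
t: 24.85
tcp_pos: [445.9, 182.7, 258.1]
tool_rot: [-3.141, -0.045, -0.001]
ft_force: [-0.6, -0.8, 0.3]
finger_gap: -0.1
grip_force: 0.0
```

apply_moves --plan '[{"x":8,"y":0,"z":0,"twist":0},{"x":8,"y":0,"z":0,"twist":0},{"x":8,"y":0,"z":0,"twist":0},{"x":8,"y":0,"z":0,"twist":0},{"x":8,"y":0,"z":0,"twist":0},{"x":0,"y":0,"z":0,"twist":0}]'

```text
t: 25.45
tcp_pos: [486.0, 183.8, 258.2]
tool_rot: [3.141, 0.045, 0.001]
ft_force: [0.9, 0.1, 0.4]
finger_gap: -0.2
grip_force: 0.0
```

apply_moves --plan '[{"x":6,"y":0,"z":0,"twist":0},{"x":6,"y":0,"z":0,"twist":0},{"x":6,"y":0,"z":0,"twist":0},{"x":4,"y":0,"z":0,"twist":0},{"x":0,"y":0,"z":0,"twist":0}]'

```text
t: 25.95
tcp_pos: [507.5, 184.4, 258.3]
tool_rot: [-3.141, -0.045, -0.001]
ft_force: [-0.3, 0.4, -0.1]
finger_gap: 0.4
grip_force: 0.0
```

apply_moves --plan '[{"x":3,"y":0,"z":0,"twist":0},{"x":3,"y":0,"z":0,"twist":0},{"x":1,"y":0,"z":0,"twist":0},{"x":0,"y":0,"z":0,"twist":0}]'

```text
t: 26.35
tcp_pos: [514.0, 184.7, 258.4]
tool_rot: [-3.141, -0.045, -0.001]
ft_force: [-0.5, 0.2, 0.1]
finger_gap: -0.2
grip_force: 0.0
```

apply_moves --plan '[{"x":1,"y":0,"z":0,"twist":0},{"x":1,"y":0,"z":0,"twist":0},{"x":1,"y":0,"z":0,"twist":0},{"x":0,"y":0,"z":0,"twist":0}]'

```text
t: 26.75
tcp_pos: [516.6, 184.8, 258.3]
tool_rot: [3.141, 0.045, -0.001]
ft_force: [-4.0, -0.3, 1.6]
finger_gap: -0.2
grip_force: 1.7
```

apply_moves --plan '[{"x":1,"y":0,"z":0,"twist":0},{"x":1,"y":0,"z":0,"twist":0},{"x":0,"y":0,"z":0,"twist":0}]'

```text
t: 27.05
tcp_pos: [516.8, 184.8, 258.3]
tool_rot: [3.141, 0.046, -0.008]
ft_force: [-13.0, -2.5, 5.3]
finger_gap: -0.2
grip_force: 6.7
```

The stop is met at 516.5, against a predicted 516.3. One more small push, then back off, clear away and check by numbers. I've already viewed 11 pictures, one over the limit of 10, so I'll view no more.

apply_moves --plan '[{"x":1,"y":0,"z":0,"twist":0},{"x":0,"y":0,"z":0,"twist":0},{"x":-8,"y":0,"z":0,"twist":0},{"x":-12,"y":0,"z":0,"twist":0},{"x":0,"y":0,"z":-25,"twist":0},{"x":0,"y":0,"z":-30,"twist":0},{"x":0,"y":0,"z":-40,"twist":0},{"x":0,"y":0,"z":-40,"twist":0},{"x":0,"y":0,"z":0,"twist":0},{"x":0,"y":0,"z":0,"twist":0},{"x":0,"y":0,"z":0,"twist":0},{"x":0,"y":0,"z":0,"twist":0}]'

```text
t: 28.25
tcp_pos: [499.7, 184.2, 392.1]
tool_rot: [3.141, 0.045, -0.003]
ft_force: [0.2, 0.3, -0.2]
finger_gap: -0.0
grip_force: 0.0
```

```bash
python3 - <<'E'
from h import *
s=ctrl.read_state();print(s["t"],s["tcp_pos"],s["ft_force"])
px=np.array([-.0294,.9996]);py=np.array([-.9996,-.0294]);O=np.array([599,186.5]);W=lambda x,y,z:[*(O+x*px+y*py),z]
im=snap("wrist","w9");t=snap("top","top2");sc=snap("scene","scene2")
for n,i in(("wrist",im),("scene",sc),("top",t)):
    y=hsv(i,(20,120,120),(35,255,255));k,l,st,ce=cv2.connectedComponentsWithStats(y)
    e=proj(n,W(0,66,250),"w9");print(n,"handle expect",e,[ce[j] for j in range(1,k) if st[j,4]>8 and np.hypot(*(ce[j]-e))<30])
    m=hsv(i,(4,150,110),(19,255,255));k,l,st,ce=cv2.connectedComponentsWithStats(m)
    e=proj(n,W(-67.5,0,150),"w9");print(n,"bin expect",e,[(ce[j],st[j,4]) for j in range(1,k) if st[j,4]>150])
a=cv2.imread("pics/top0.png")
for nm,(x0,y0,x1,y1) in {"jar":(335,125,365,160),"block":(285,120,320,165),"hammer":(435,195,475,300)}.items():
    print(nm,np.abs(a[y0:y1,x0:x1].astype(int)-t[y0:y1,x0:x1]).mean())
# bright rod between/through ears in wrist view
for yy in(-46,-40,-20,0,20,40,45):
    u=proj("wrist",W(0,yy,207),"w9").round().astype(int);print(yy,u,im[u[1],u[0]])
E
```

```text
28.25 [499.73 184.23 392.12] [ 0.19  0.32 -0.25]
wrist handle expect [327.08 159.5 ] [array([327.1 , 154.88])]
wrist bin expect [387.95  82.67] [(array([600.39,   2.77]), np.int32(169)), (array([399.31,  78.11]), np.int32(7859)), (array([318.48,  78.79]), np.int32(299))]
scene handle expect [406.98 218.77] [array([406.54, 221.31])]
scene bin expect [363.08 247.99] [(array([362.38, 243.72]), np.int32(1915))]
top handle expect [197.52 216.6 ] [array([199.16, 215.47])]
top bin expect [234.66 191.96] [(array([233.25, 190.59]), np.int32(1831))]
jar 4.5384126984126985
block 27.805714285714284
hammer 16.42952380952381
-46 [327  23] [247 247 247]
-40 [327  31] [247 247 247]
-20 [327  56] [247 247 247]
0 [327  80] [247 247 247]
20 [327 103] [232 232 231]
40 [327 124] [247 247 247]
45 [327 130] [231 231 229]
```

The rod shows white across the whole gap to y=-46, the handle is at its home position and the bin is where it should hang. The block and hammer crops differ, most likely from the arm's shadow, since the arm never went near them. Handing in.

```bash
python3 -c "
from bench import ctrl
print(ctrl.sign_off())"
```

```text
the job is handed in; nothing more can be done
None
```

I drew the rod back to its stop, hung and seated the bin on the rail, and pushed the rod home to its stop through both ears at 28 s; the arm never went near the hammer, block or jar, but I viewed 11 pictures, one over the limit of 10.

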